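# Unstack the slide cases onto their colour plates

### The job

Two stacks of slide cases, one of three and one of two, wait on the microscopy bench: take them apart from the top, one case at a time, and set each case on the plate of its own colour, in the middle, with its long side along the long side of the plate. There is glass in the cases, so keep them upright, never carry off a case with another still lying on it, and set each one down gently without dropping it.

Things in the scene. Friction and masses are not known exactly. Their poses are not given: they have to be found in the camera images.
- red_case: Loose closed red large slide case, 64 x 104 x 34 mm (x, y, z: short side, long side, height), with a small blank white label in the middle of its lid; about 220 g. Origin: centre of its underside; z up, y along its long side. At the start it stands on the bench with the yellow or the green case lying on it.
- blue_case: Loose closed blue large slide case, 64 x 104 x 34 mm (x, y, z: short side, long side, height), with a small blank white label in the middle of its lid; about 220 g. Origin: centre of its underside; z up, y along its long side. At the start it stands on the bench with the yellow or the green case lying on it.
- yellow_case: Loose closed yellow medium cover-glass case, 42 x 70 x 28 mm (x, y, z: short side, long side, height), with a small blank white label in the middle of its lid; about 90 g. Origin: centre of its underside; z up, y along its long side. At the start it lies on the red or the blue case, about at its middle, with the small black case on top of it.
- green_case: Loose closed green medium cover-glass case, 42 x 70 x 28 mm (x, y, z: short side, long side, height), with a small blank white label in the middle of its lid; about 90 g. Origin: centre of its underside; z up, y along its long side. At the start it lies on the red or the blue case, about at its middle, with nothing on it.
- black_case: Loose closed black small lens case, 26 x 44 x 22 mm (x, y, z: short side, long side, height), with a small blank white label in the middle of its lid; about 40 g. Origin: centre of its underside; z up, y along its long side. At the start it lies on the yellow case, the third and topmost of its stack.
- red_plate: Flat plate fixed to the bench, red with a 6 mm white border, 84 x 124 x 4 mm (x, y, z) and no rim: the place of the red case. Origin: centre of its underside, on the bench (its top is 4 mm higher); y along its long side. It lies apart from the two stacks and from the other plates.
- blue_plate: Flat plate fixed to the bench, blue with a 6 mm white border, 84 x 124 x 4 mm (x, y, z) and no rim: the place of the blue case. Origin: centre of its underside, on the bench (its top is 4 mm higher); y along its long side. It lies apart from the two stacks and from the other plates.
- yellow_plate: Flat plate fixed to the bench, yellow with a 6 mm white border, 84 x 124 x 4 mm (x, y, z) and no rim: the place of the yellow case. Origin: centre of its underside, on the bench (its top is 4 mm higher); y along its long side. It lies apart from the two stacks and from the other plates.
- green_plate: Flat plate fixed to the bench, green with a 6 mm white border, 84 x 124 x 4 mm (x, y, z) and no rim: the place of the green case. Origin: centre of its underside, on the bench (its top is 4 mm higher); y along its long side. It lies apart from the two stacks and from the other plates.
- black_plate: Flat plate fixed to the bench, black with a 6 mm white border, 84 x 124 x 4 mm (x, y, z) and no rim: the place of the black case. Origin: centre of its underside, on the bench (its top is 4 mm higher); y along its long side. It lies apart from the two stacks and from the other plates.
There are look-alikes about, which are no part of the job. There is more than one size of the red_case; the one meant has the size given above. There is more than one size of the black_case; the job needs the smaller.

How it is judged:
At the end, for the whole second after the job is handed in: Each of the five cases lies level (within 0.1 rad) and at rest on the plate of its own colour, its centre within 15 mm of the centre of the plate, its long side within 0.22 rad of the long side of the plate, all released (horizontal distance between red_case and red_plate below 0.015 m and z of red_case in the frame of red_plate between 0.002 and 0.008 m and angle between each of red_case, blue_case, yellow_case, green_case, black_case's own z axis and vertical below 0.1 rad and angle between the y axis of red_case and the y axis of red_plate, either way round below 0.22 rad and linear speed of each of red_case, blue_case, yellow_case, green_case, black_case below 0.02 m/s and angular speed of each of red_case, blue_case, yellow_case, green_case, black_case below 0.2 rad/s and horizontal distance between blue_case and blue_plate below 0.015 m and z of blue_case in the frame of blue_plate between 0.002 and 0.008 m and angle between the y axis of blue_case and the y axis of blue_plate, either way round below 0.22 rad and horizontal distance between yellow_case and yellow_plate below 0.015 m and z of yellow_case in the frame of yellow_plate between 0.002 and 0.008 m and angle between the y axis of yellow_case and the y axis of yellow_plate, either way round below 0.22 rad and horizontal distance between green_case and green_plate below 0.015 m and z of green_case in the frame of green_plate between 0.002 and 0.008 m and angle between the y axis of green_case and the y axis of green_plate, either way round below 0.22 rad and horizontal distance between black_case and black_plate below 0.015 m and z of black_case in the frame of black_plate between 0.002 and 0.008 m and angle between the y axis of black_case and the y axis of black_plate, either way round below 0.22 rad); the robot touches nothing.
It fails at once if a case is tipped more than about 30 degrees (angle between any of red_case, blue_case, yellow_case, green_case, black_case's own z axis and vertical above 0.55 rad).
It fails at once if a case is dropped onto its plate (faster than 0.55 m/s within the last 20 mm, as after a free fall of 15 mm) ((horizontal distance between red_case and red_plate below 0.05 m and z of red_case in the frame of red_plate below 0.024 m and linear speed of red_case above 0.55 m/s) or (horizontal distance between blue_case and blue_plate below 0.05 m and z of blue_case in the frame of blue_plate below 0.024 m and linear speed of blue_case above 0.55 m/s) or (horizontal distance between yellow_case and yellow_plate below 0.05 m and z of yellow_case in the frame of yellow_plate below 0.024 m and linear speed of yellow_case above 0.55 m/s) or (horizontal distance between green_case and green_plate below 0.05 m and z of green_case in the frame of green_plate below 0.024 m and linear speed of green_case above 0.55 m/s) or (horizontal distance between black_case and black_plate below 0.05 m and z of black_case in the frame of black_plate below 0.024 m and linear speed of black_case above 0.55 m/s)).
It fails at once if a case is carried off (more than 60 mm) with another case still lying on it ((distance of red_case from where it was at the start of the episode above 0.06 m and horizontal distance between yellow_case and red_case below 0.04 m and z of yellow_case in the frame of red_case between 0.03 and 0.038 m) or (distance of red_case from where it was at the start of the episode above 0.06 m and horizontal distance between green_case and red_case below 0.04 m and z of green_case in the frame of red_case between 0.03 and 0.038 m) or (distance of blue_case from where it was at the start of the episode above 0.06 m and horizontal distance between yellow_case and blue_case below 0.04 m and z of yellow_case in the frame of blue_case between 0.03 and 0.038 m) or (distance of blue_case from where it was at the start of the episode above 0.06 m and horizontal distance between green_case and blue_case below 0.04 m and z of green_case in the frame of blue_case between 0.03 and 0.038 m) or (distance of yellow_case from where it was at the start of the episode above 0.06 m and horizontal distance between black_case and yellow_case below 0.04 m and z of black_case in the frame of yellow_case between 0.024 and 0.032 m)).
It also fails if it takes over 102 s, if anything falls off the work surface, if the arm or the gripper's body presses on something with over 40 N, if the wrist force passes 120 N, or if a joint passes its speed limit or range.

### The arm

A 6-joint arm with a two-finger parallel gripper is mounted at the origin on the work surface. World frame = base frame: x ahead of the robot, y to its left, z up, the work surface at z = 0. Lengths are in m, angles in rad, forces in N, time in s.
With the tool pointing down it reaches from about 0.35 to 0.975 m from the base axis. Payload 4.9 kg.
Tool frame: the origin (TCP) lies on the centre line of the jaws, within the pads' length; the fingertips stand 17 mm ahead of it and the grasp point (between the pads) lies 2 mm behind it; x points along the fingers, y is the direction in which the jaws open and shut, and the axes are right-handed (so a half turn about x gives the same grasp; the last joint's range is limited). The gripper opens to 85 mm and grips with 20 to 120 N. Pads are 22 mm wide; open, the fingers measure 114 mm over their backs; the gripper's body (76 mm by 85 mm) begins 54 mm behind the grasp point. The pads swing forward as they close: fully open they stand 13 mm farther back than shut.
Start: joints at [-1.323, 0.053, 1.613, -0, 1.476, -0.119], TCP at [0.224, -0.583, 0.248] pointing down, gripper open.
Joint ranges: [-3.01, 3.01], [-1.01, 2.22], [0.06, 2.58], [-1.02, 4.17], [0.09, 2.62], [-3.14, 3.14]. Speed limits (rad/s): [2.57, 2.57, 3.14, 3.14, 3.14, 3.14].

### API

Orientations are given as a unit quaternion [w, x, y, z].
In Python, from plant import status, viewer, manip gives the robot as it stands.
- The arm moves only by the tool drive_tool, never from a script. Its argument "plan" is a list of rows, each a list of 4 numbers: the shift along the tool's x, y, z in m, then the turn about the tool's x in units of 8 degrees (1.0 is 8 degrees). A call has 1 to 12 rows; each row is the pose to reach, as a shift and turn from the pose commanded when the call began, along the tool's axes at that moment; what a row does not reach only later rows make up. A row lasts 1/10 s, in which the tool goes at most 50 mm and 8.59 degrees, less where a joint would pass 70% of its speed; a pose out of reach is approached as far as the arm can. A call with a gripper value outside its range is refused whole. "fingers" is the finger opening in m, from 0 to 0.0854, set as the call begins (left out, the last holds). The fingers move at their own pace and stop on an object; the grip force is fixed at half the most. Time passes only in rows, so rows that repeat a pose let the fingers close. It gives the time, the measured TCP pose, the force and the opening at its end, in the units of the state.
- status.state(): the state, without advancing time (a new reading comes with each control period).
- viewer.grab_frame(name): name is "scene" or "top" or "wrist"; returns the picture (480x640x3 uint8, blue, green, red); there is no depth.
- viewer.calibration(name): a dict with "vfov" (degrees; the focal length in pixels is half the picture's height over the tangent of half this angle, whatever the lens; pixels are square), "cx", "cy" (the principal point, pixels), "rvec" (rotation vector, rad) and "tvec" (3), from world to camera coordinates, as OpenCV has them. Camera axes: x right, y down, z forward; pixel columns grow to the right and rows downward; lengths in m; the calibration is good to about 2 mm. A picture is of the moment at which its call begins: read the wrist's pose just before it. calibration takes no time and is no camera call; for the wrist camera it gives the pose at the moment of the call.
- manip.job_done(): hands the job in, once; it reports no verdict.
The state is a dict: "time": time; "joint_pos": joint angles; "joint_vel": joint speeds; "joint_efforts": joint torques, N m; "tool_pos": TCP position; "tool_rot": TCP orientation; "contact_force": force on the tool from outside, world axes, zero at the start; "ft_torque": the same for the moment, N m; "gripper_width": opening from 0.0 (shut) to 1.0 (fully open).
Only numpy, scipy, OpenCV 4.12 (cv2) and the standard library are available. Lean on these libraries where they do the work, as an engineer would, in place of code of your own. Each camera call takes 0.05 s, during which the arm holds its last target. There are 200 camera calls.

## Working session

There is one attempt and no reset: what is moved stays moved. The work goes in short steps, Python scripts to look and compute and a tool call to move; the robot and the scene stay as the last step left them, time stands still between calls to the robot, and variables do not carry over. Pictures are saved under pics/ and viewed, about 12 in all and at most 16, crops included, and the job is handed in when it is done.

Besides the shell and the picture viewer there is one more tool, called after "Call:" by a JSON object that holds its "op" and its "data", one argument or row to a line. drive_tool: Moves the arm, as the interface text tells. Its arguments: {"type":"object","properties":{"plan":{"type":"array","items":{"type":"array","items":{"type":"number"}}},"fingers":{"type":"number"}},"required":["plan"]}

```bash
mkdir -p pics; ls
python3 - <<'E'
from plant import status, viewer
import cv2
print(status.state())
for n in ("scene","top"):
    cv2.imwrite(f"pics/{n}0.png",viewer.grab_frame(n)); print(n,viewer.calibration(n))
print(viewer.calibration("wrist"))
E
```

```text
pics
{'time': 0.0, 'joint_pos': array([-1.32300414e+00,  5.33696219e-02,  1.61427943e+00,  2.12917971e-05,
        1.47604877e+00, -1.19044371e-01]), 'joint_vel': array([ 9.31395663e-04, -7.39624267e-04,  2.06552263e-04,  3.52138256e-04,
        9.69501159e-05, -3.20541894e-04]), 'joint_efforts': array([ 1.39433505e-04, -3.93681943e+01, -3.70174420e+01, -9.56367717e-05,
        7.03930607e-03,  1.42936415e-06]), 'tool_pos': array([ 0.22399812, -0.58284426,  0.2470638 ]), 'tool_rot': array([-0.12822631, -0.6952051 , -0.12971277,  0.6952859 ]), 'contact_force': array([-0.47117395, -0.34635745,  0.21256643]), 'ft_torque': array([-0.02331582, -0.02738047,  0.01442465]), 'gripper_width': 0.9996287266487908}
scene {'vfov': 51.15066968071574, 'cx': 320.831459653709, 'cy': 230.25462298799263, 'rvec': array([ 1.69159824,  2.15171896, -0.63293156]), 'tvec': array([ 0.23671006, -0.4229074 ,  1.35513677])}
top {'vfov': 53.06862904331084, 'cx': 327.37469629530045, 'cy': 241.9637621623895, 'rvec': array([ 2.22581852, -2.18442289,  0.09379968]), 'tvec': array([-0.10507863,  0.58295594,  1.1976846 ])}
{'vfov': 59.47308158143018, 'cx': 316.75570180364724, 'cy': 239.4753361379594, 'rvec': array([-2.37689639,  1.63394014,  0.25001251]), 'tvec': array([-0.62370316, -0.03824548,  0.38022067])}
```

View pics/top0.png

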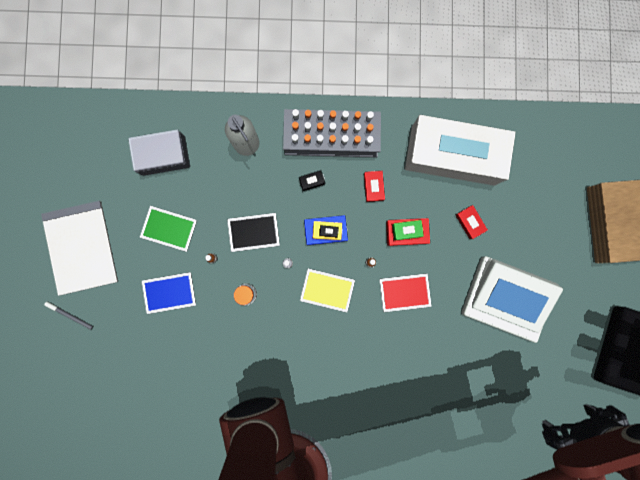

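View pics/scene0.png

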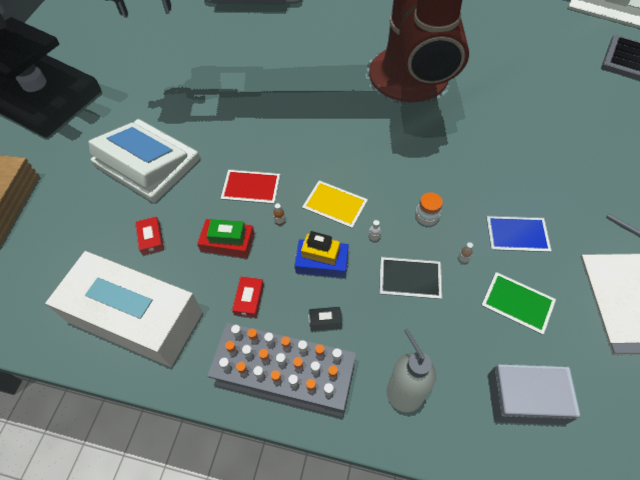

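The stacks are blue/yellow/black at (326,230) and red/green at (409,232) in the top view. The look-alikes are the loose red cases at (375,186) and (472,222) and the loose black case at (312,180). Next I'll measure the plates and stacks and make one enlarged crop.

```bash
cat > h.py <<'E'
import numpy as np, cv2
from plant import status, viewer
from scipy.spatial.transform import Rotation as Rot
def K(c,h=480):
    f=h/2/np.tan(np.radians(c["vfov"])/2); return np.array([[f,0,c["cx"]],[0,f,c["cy"]],[0,0,1]])
def ray(c,uv,z):
    R=cv2.Rodrigues(c["rvec"])[0]; o=-R.T@c["tvec"]
    uv=np.atleast_2d(uv).astype(float)
    d=(np.c_[uv,np.ones(len(uv))]@np.linalg.inv(K(c)).T)@R
    return o+d*((z-o[2])/d[:,2:3])
def pix(c,P): return cv2.projectPoints(np.atleast_2d(P).astype(float),c["rvec"],c["tvec"],K(c),None)[0][:,0]
def campos(c): return -cv2.Rodrigues(c["rvec"])[0].T@c["tvec"]
def mask(im,col):
    H,S,V=[a.astype(int) for a in cv2.split(cv2.cvtColor(im,cv2.COLOR_BGR2HSV))]
    m={"red":((H<8)|(H>172))&(S>150)&(V>70),"blue":(H>110)&(H<130)&(S>150)&(V>70),"yellow":(H>20)&(H<35)&(S>150)&(V>70),
       "green":(H>50)&(H<75)&(S>150)&(V>60),"black":(V<55)&(S<140),"white":(S<60)&(V>150)}[col]
    return m.astype(np.uint8)
def rects(c,m,z,amin=20):
    """world centre, yaw of long side (mod pi), long, short for each blob"""
    out=[]
    for k in cv2.findContours(m,cv2.RETR_EXTERNAL,cv2.CHAIN_APPROX_NONE)[0]:
        if cv2.contourArea(k)<amin: continue
        w=ray(c,k[:,0],z)[:,:2]*1000
        (x,y),(a,b),t=cv2.minAreaRect(w.astype(np.float32))
        if a<b: a,b,t=b,a,t+90
        mm=cv2.moments(k); out.append((round(x/1000,4),round(y/1000,4),round((t+90)%180-90,1),round(a),round(b),(int(mm["m10"]/mm["m00"]),int(mm["m01"]/mm["m00"]))))
    return out
def go(p,long_deg):
    """shift in tool axes and turn units to reach world TCP p with jaws across a long side at long_deg"""
    s=status.state(); q=s["tool_rot"]; R=Rot.from_quat([q[1],q[2],q[3],q[0]]).as_matrix()
    d=R.T@(np.array(p)-s["tool_pos"])
    # jaw axis y must be perpendicular to long side; tool z then along it
    cur=np.degrees(np.arctan2(R[1,2],R[0,2])); t=(long_deg-cur+90)%180-90
    print("to",np.round(p,4),"shift",np.round(d,4),"turn units",round(-t/8,2),"(+-22.5) z-axis yaw",round(cur,1),"tilt",np.round(R[:,0],3),"j6",round(s["joint_pos"][5],2),"t",round(s["time"],2))
E
python3 - <<'E'
from h import *
c=viewer.calibration("top"); im=cv2.imread("pics/top0.png")
for col in ("red","blue","yellow","green","black"):
    for r in rects(c,mask(im,col)[:320],0.004,40): print(col,r)
print("cam",campos(c))
for z,u in ((.084,(327,231)),(.062,(408,230))): print(ray(c,u,z))
w=viewer.calibration("wrist"); print("wrist cam",campos(w), cv2.Rodrigues(w["rvec"])[0].round(2))
cv2.imwrite("pics/crop1.png",cv2.resize(im[160:260,290:490],None,fx=4,fy=4,interpolation=cv2.INTER_CUBIC))
go((0.5,0,0.3),90)
E
```

```text
red (0.4605, -0.2955, -82.6, 108, 68, (405, 292))
red (0.6166, -0.3018, -86.0, 107, 65, (407, 231))
red (0.6457, -0.4677, 31.1, 76, 48, (471, 221))
red (0.7331, -0.2124, 5.8, 76, 48, (374, 185))
blue (0.4499, 0.305, -78.8, 110, 69, (168, 292))
blue (0.6169, -0.089, -83.1, 107, 66, (325, 229))
green (0.6128, 0.3115, 73.9, 107, 67, (167, 228))
black (0.4182, -0.861, -89.1, 85, 33, (622, 313))
black (0.608, 0.0962, -81.7, 107, 67, (252, 231))
black (0.6595, -0.7912, 5.8, 131, 6, (594, 218))
black (0.6463, -0.7791, 5.6, 194, 10, (590, 223))
black (0.6558, -0.8029, 5.9, 186, 5, (599, 219))
black (0.7431, -0.0501, -71.4, 62, 39, (311, 180))
black (0.8168, -0.0961, 89.9, 236, 11, (330, 152))
black (0.7794, 0.313, -44.8, 146, 78, (170, 162))
cam [ 0.51434691 -0.06161532  1.23165675]
[[ 0.6072931 -0.0909851  0.084    ]]
[[ 0.61555286 -0.29026786  0.062     ]]
wrist cam [ 0.29457337 -0.55583038  0.37324955] [[ 0.36 -0.93 -0.  ]
 [-0.89 -0.34  0.3 ]
 [-0.28 -0.1  -0.96]]
to [0.5 0.  0.3] shift [-0.0519 -0.4453 -0.4667] turn units -8.62 (+-22.5) z-axis yaw -159.0 tilt [-0.     0.002 -1.   ] j6 -0.12 t 0.1
```

View pics/crop1.png

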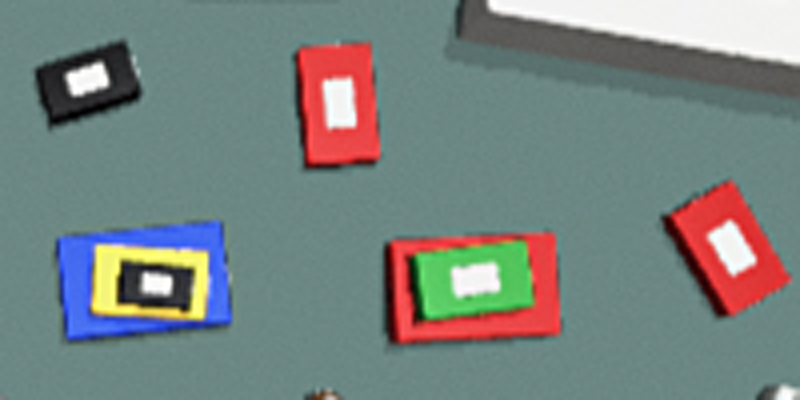

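The crop confirms it. The stacked black case is smaller than the loose one at (312,180), and the red case under the green one is larger (about 107x65 mm) than the loose reds (76x48 mm). Next, hover over the blue stack.

Run:
```python
from h import *
c=viewer.calibration("top"); im=cv2.imread("pics/top0.png")
print(cv2.cvtColor(im,cv2.COLOR_BGR2HSV)[290,327], im[290,327])
H=cv2.cvtColor(im,cv2.COLOR_BGR2HSV)
print(rects(c,cv2.inRange(H,(18,120,70),(40,255,255)),.004,40))
go((0.607,-0.091,0.25),90)
```

```text
[ 30 127 243] [122 243 243]
[(0.4633, -0.0955, 77.5, 108, 68, (326, 289)), (0.6154, -0.0926, 87.9, 72, 42, (326, 230))]
to [ 0.607 -0.091  0.25 ] shift [-0.0021 -0.3218 -0.5339] turn units -8.62 (+-22.5) z-axis yaw -159.0 tilt [-0.     0.002 -1.   ] j6 -0.12 t 0.1
```

Call:
{"op": "drive_tool", "data": {
  "plan": [
    [0,-0.025,-0.04,-0.7],
    [0,-0.05,-0.083,-1.5],
    [0,-0.075,-0.125,-2.2],
    [0,-0.1,-0.166,-2.9],
    [0,-0.125,-0.208,-3.6],
    [0,-0.155,-0.255,-4.3],
    [0,-0.18,-0.3,-5.0],
    [0,-0.21,-0.345,-5.8],
    [0,-0.235,-0.39,-6.6],
    [0,-0.265,-0.435,-7.4],
    [0,-0.295,-0.485,-8.2],
    [0,-0.322,-0.534,-8.6]
  ]
}}

```text
time: 1.3
tool_pos: [0.5881, -0.1133, 0.2479]
tool_rot: [0.5, 0.5, 0.5, -0.5]
contact_force: [0.4, -1.3, 0.5]
gripper_width: 1.0
```

Call:
{"op": "drive_tool", "data": {
  "plan": [
    [0,0,0,0],
    [0,0,0,0]
  ]
}}

```text
time: 1.5
tool_pos: [0.5875, -0.1143, 0.2475]
tool_rot: [-0.499, -0.5, -0.5, 0.501]
contact_force: [-0.5, 0.1, -0.4]
gripper_width: 1.006
```

```bash
sed -i 's/(H>20)&(H<35)&(S>150)/(H>18)\&(H<40)\&(S>110)/' h.py
python3 - <<'E'
from h import *
c=viewer.calibration("wrist"); im=viewer.grab_frame("wrist"); cv2.imwrite("pics/w1.png",im)
go((0.607,-0.091,0.15),90)
for col,z in (("black",.084),("white",.084),("yellow",.062),("blue",.034)):
    for r in rects(c,mask(im,col),z,150): print(col,r)
E
```

```text
to [ 0.607 -0.091  0.15 ] shift [ 0.0976  0.02   -0.0243] turn units -0.02 (+-22.5) z-axis yaw -90.2 tilt [-0.001 -0.    -1.   ] j6 -0.31 t 1.55
black (0.5885, -0.2684, -0.0, 560, 159, (322, 431))
black (0.6082, -0.0947, 85.6, 45, 26, (347, 192))
black (0.7128, -0.05, -71.2, 52, 36, (505, 125))
black (0.793, -0.1036, -89.9, 203, 4, (615, 176))
white (0.7071, -0.1828, 5.6, 24, 15, (475, 307))
white (0.4841, -0.0508, -12.7, 38, 34, (153, 113))
white (0.581, -0.1591, 31.5, 423, 368, (321, 235))
yellow (0.6115, -0.0922, 87.5, 70, 41, (349, 182))
yellow (0.4827, -0.0878, 77.3, 94, 61, (176, 175))
blue (0.6149, -0.0895, -83.0, 103, 63, (353, 156))
```

View pics/w1.png

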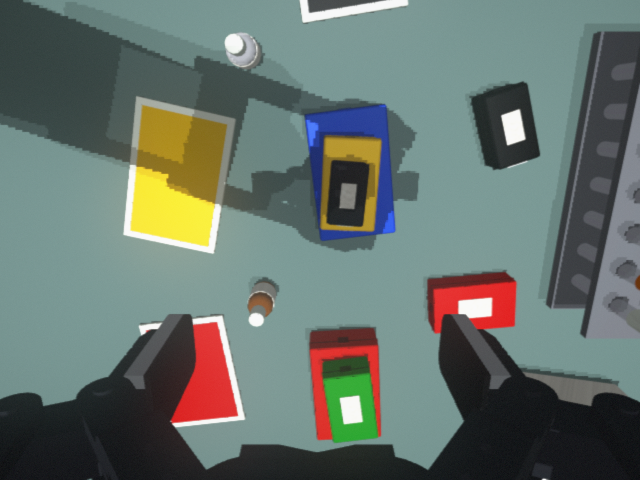

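Wrist view: the stack is near (350,180), black is on yellow, yellow on blue, and the measured sizes agree. Now I'll grasp the black case.

Call:
{"op": "drive_tool", "data": {
  "plan": [
    [0.03,0.01,-0.01,0.3],
    [0.06,0.0205,-0.02,0.5],
    [0.09,0.0205,-0.02,0.5],
    [0.12,0.0205,-0.02,0.5],
    [0.14,0.0205,-0.02,0.5],
    [0.155,0.0205,-0.02,0.5],
    [0.162,0.0205,-0.02,0.5],
    [0.166,0.0205,-0.02,0.5],
    [0.166,0.0205,-0.02,0.5],
    [0.166,0.0205,-0.02,0.5]
  ],
  "fingers": 0.05
}}

```text
time: 2.55
tool_pos: [0.6088, -0.0957, 0.0836]
tool_rot: [0.482, 0.518, 0.481, -0.518]
contact_force: [-0.4, 0.1, 0.4]
gripper_width: 0.589
```

Call:
{"op": "drive_tool", "data": {
  "plan": [
    [0,0,0,0],
    [0,0,0,0],
    [0,0,0,0],
    [0,0,0,0],
    [0,0,0,0],
    [0,0,0,0]
  ],
  "fingers": 0.0
}}

```text
time: 3.15
tool_pos: [0.6089, -0.0956, 0.0836]
tool_rot: [0.482, 0.518, 0.481, -0.517]
contact_force: [0.5, -0.0, 6.2]
gripper_width: 0.288
```

Call:
{"op": "drive_tool", "data": {
  "plan": [
    [-0.004,0,0,0],
    [-0.01,0,0,0],
    [-0.02,0,0,0],
    [-0.04,0,0,0],
    [-0.06,0,0,0],
    [-0.06,0,0,0]
  ]
}}

```text
time: 3.75
tool_pos: [0.6102, -0.096, 0.1465]
tool_rot: [0.484, 0.519, 0.479, -0.517]
contact_force: [1.0, 0.3, 0.1]
gripper_width: 0.29
```

Run:
```python
from h import *
im=viewer.grab_frame("wrist"); cv2.imwrite("pics/w2.png",im)
c=viewer.calibration("wrist"); s=status.state(); print(s["gripper_width"],s["contact_force"],s["tool_pos"])
for col,z in (("yellow",.062),("blue",.034)):
    for r in rects(c,mask(im,col),z,150): print(col,r)
go((0.608,0.0962,0.0255),98.3)
```

```text
0.2903622931810996 [ 0.00944497  0.07055224 -0.70723676] [ 0.60918454 -0.0956848   0.1444462 ]
yellow (0.6106, -0.0853, 87.4, 64, 41, (318, 216))
yellow (0.4956, -0.0794, 77.3, 87, 56, (96, 239))
blue (0.6135, -0.087, -83.0, 104, 63, (327, 191))
to [0.608  0.0962 0.0255] shift [ 0.1187 -0.0156 -0.1914] turn units -1.56 (+-22.5) z-axis yaw -94.2 tilt [ 0.004 -0.001 -1.   ] j6 -0.2 t 3.8
```

View pics/w2.png

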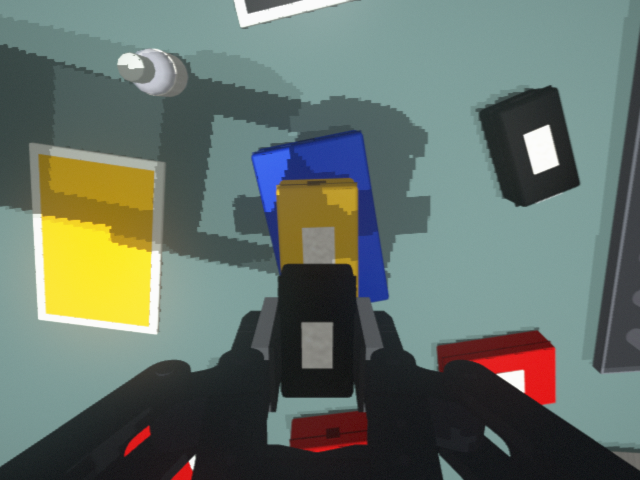

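Run:
```python
from h import *
print(ray(viewer.calibration("wrist"),(317,344),.1448))
```

```text
[[ 0.60900576 -0.09602147  0.1448    ]]
```

Call:
{"op": "drive_tool", "data": {
  "plan": [
    [0,-0.002,-0.02,-0.2],
    [0,-0.004,-0.05,-0.4],
    [0,-0.007,-0.085,-0.7],
    [0,-0.01,-0.12,-1.0],
    [0.02,-0.013,-0.155,-1.3],
    [0.045,-0.0156,-0.18,-1.56],
    [0.07,-0.0156,-0.191,-1.56],
    [0.09,-0.0156,-0.191,-1.56],
    [0.1,-0.0156,-0.191,-1.56],
    [0.108,-0.0156,-0.191,-1.56],
    [0.113,-0.0156,-0.191,-1.56],
    [0.115,-0.0156,-0.191,-1.56]
  ]
}}

```text
time: 5.0
tool_pos: [0.6067, 0.0958, 0.0274]
tool_rot: [0.535, 0.463, 0.535, -0.463]
contact_force: [-0.7, 0.7, -0.4]
gripper_width: 0.293
```

Run:
```python
from h import *
go((0.608,0.0962,0.0258),98.3)
```

```text
to [0.608  0.0962 0.0258] shift [ 0.0016  0.0014 -0.0002] turn units -0.01 (+-22.5) z-axis yaw -81.7 tilt [ 0.  0. -1.] j6 -0.11 t 5.0
```

Call:
{"op": "drive_tool", "data": {
  "plan": [
    [0.001,0.001,0,0],
    [0.0016,0.0014,0,0],
    [0.0016,0.0014,0,0]
  ]
}}

```text
time: 5.3
tool_pos: [0.6083, 0.0964, 0.0264]
tool_rot: [0.535, 0.463, 0.535, -0.462]
contact_force: [-0.4, -0.2, 0.2]
gripper_width: 0.287
```

Call:
{"op": "drive_tool", "data": {
  "plan": [
    [0,0,0,0],
    [0,0,0,0],
    [0,0,0,0],
    [-0.005,0,0,0],
    [-0.02,0,0,0],
    [-0.06,0,0,0],
    [-0.1,0,0.03,0],
    [-0.14,0.01,0.07,0.5],
    [-0.17,0.02,0.11,1.0],
    [-0.18,0.025,0.15,1.2],
    [-0.18,0.026,0.15,1.3],
    [-0.18,0.026,0.15,1.3]
  ],
  "fingers": 0.06
}}

```text
time: 6.5
tool_pos: [0.6556, -0.0491, 0.2074]
tool_rot: [0.491, 0.51, 0.49, -0.509]
contact_force: [0.4, 0.0, -0.5]
gripper_width: 0.701
```

Run:
```python
from h import *
im=viewer.grab_frame("wrist"); cv2.imwrite("pics/w3.png",im)
c=viewer.calibration("wrist"); s=status.state(); print(s["gripper_width"],s["contact_force"],s["tool_pos"])
for col,z in (("yellow",.062),("blue",.034),("black",.026),("white",.026)):
    for r in rects(c,mask(im,col),z,150): print(col,r)
go((0.611,-0.092,0.054),87.5)
```

```text
0.7012264371646498 [-0.93343336  0.52216175  0.31145137] [ 0.65486592 -0.0480305   0.20607405]
yellow (0.6117, -0.0867, 87.6, 75, 43, (257, 280))
yellow (0.4968, -0.0735, 77.5, 92, 59, (89, 268))
blue (0.6147, -0.0842, -82.9, 107, 65, (273, 240))
black (0.651, -0.2102, -2.1, 592, 178, (322, 427))
black (0.7456, -0.0524, -71.6, 49, 25, (450, 232))
black (0.7373, -0.0475, -71.2, 64, 37, (412, 197))
black (0.5943, 0.0389, -10.2, 22, 8, (221, 94))
white (0.9186, -0.2169, -79.4, 22, 14, (631, 394))
white (0.7226, -0.2086, -83.6, 19, 16, (402, 393))
white (0.8822, -0.1771, -2.1, 21, 20, (595, 355))
white (0.6043, -0.1069, 87.8, 30, 19, (256, 289))
white (0.8891, -0.1004, -18.3, 36, 20, (616, 268))
white (0.8929, -0.069, -79.4, 21, 10, (634, 229))
white (0.741, -0.0508, -71.3, 25, 15, (432, 214))
white (0.4843, -0.1329, 75.3, 202, 177, (93, 291))
white (0.5136, 0.0035, -51.2, 13, 13, (117, 152))
white (0.5267, 0.0057, -78.1, 22, 18, (137, 148))
white (0.8607, -0.0845, -89.9, 210, 62, (579, 210))
white (0.5253, 0.0508, -13.1, 48, 8, (125, 82))
white (0.7206, -0.0963, 78.8, 397, 264, (414, 182))
white (0.6071, 0.0934, 7.9, 11, 10, (235, 7))
white (0.544, 0.0852, -22.6, 102, 48, (141, 26))
to [ 0.611 -0.092  0.054] shift [ 0.1521 -0.0422  0.0456] turn units 0.05 (+-22.5) z-axis yaw -92.1 tilt [-0.  0. -1.] j6 -0.15 t 6.55
```

View pics/w3.png

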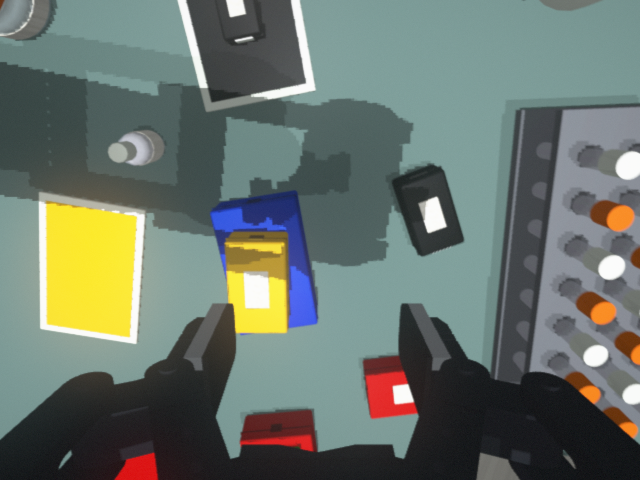

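Run:
```python
from h import *
im=cv2.imread("pics/w3.png"); c=viewer.calibration("wrist")
for r in rects(c,mask(im,"white"),.062,150):
    if abs(r[5][0]-256)<5: print(r); go((r[0],r[1],0.054),87.5)
```

```text
(0.6106, -0.0911, 87.8, 27, 17, (256, 289))
to [ 0.6106 -0.0911  0.054 ] shift [ 0.1521 -0.0426  0.0447] turn units 0.05 (+-22.5) z-axis yaw -92.1 tilt [-0.  0. -1.] j6 -0.15 t 6.55
```

Call:
{"op": "drive_tool", "data": {
  "plan": [
    [0,-0.02,0.02,0],
    [0.02,-0.0425,0.045,0],
    [0.05,-0.0425,0.045,0],
    [0.085,-0.0425,0.045,0],
    [0.115,-0.0425,0.045,0],
    [0.135,-0.0425,0.045,0],
    [0.145,-0.0425,0.045,0],
    [0.15,-0.0425,0.045,0],
    [0.152,-0.0425,0.045,0],
    [0.152,-0.0425,0.045,0]
  ]
}}

```text
time: 7.55
tool_pos: [0.6117, -0.0915, 0.0547]
tool_rot: [0.491, 0.509, 0.49, -0.509]
contact_force: [0.1, 0.4, -0.3]
gripper_width: 0.7
```

Call:
{"op": "drive_tool", "data": {
  "plan": [
    [0,0,0,0],
    [0,0,0,0],
    [0,0,0,0],
    [0,0,0,0],
    [0,0,0,0],
    [0,0,0,0]
  ],
  "fingers": 0.0
}}

```text
time: 8.15
tool_pos: [0.6122, -0.092, 0.0554]
tool_rot: [0.492, 0.51, 0.49, -0.509]
contact_force: [0.2, -0.1, 5.4]
gripper_width: 0.478
```

Call:
{"op": "drive_tool", "data": {
  "plan": [
    [-0.004,0,0,0],
    [-0.01,0,0,0],
    [-0.02,0,0,0],
    [-0.04,0,0,0],
    [-0.06,0,0,0],
    [-0.06,0,0,0]
  ]
}}

```text
time: 8.75
tool_pos: [0.6133, -0.0922, 0.1178]
tool_rot: [0.493, 0.51, 0.489, -0.508]
contact_force: [0.7, -0.4, -0.6]
gripper_width: 0.478
```

Run:
```python
from h import *
im=viewer.grab_frame("wrist"); cv2.imwrite("pics/w4.png",im)
c=viewer.calibration("wrist"); s=status.state(); print(s["gripper_width"],s["contact_force"],s["tool_pos"])
zt=s["tool_pos"][2]+.008
for col,z in (("yellow",zt),("yellow",.004),("blue",.034),("white",zt)):
    for r in rects(c,mask(im,col),z,300): print(col,r)
go((0.4633,-0.0955,0.026),77.5)
```

```text
0.47618413057201076 [ 1.53060466  0.36951285 -1.04455426] [ 0.61226646 -0.09198437  0.11584179]
yellow (0.6121, -0.0881, 87.9, 75, 41, (316, 334))
yellow (0.5392, -0.0556, 77.3, 55, 36, (66, 250))
yellow (0.6098, -0.1613, 87.9, 152, 83, (316, 334))
yellow (0.4628, -0.0958, 77.3, 111, 72, (66, 250))
blue (0.6103, -0.0596, 6.5, 63, 50, (311, 187))
white (0.6652, -0.1398, -2.4, 11, 10, (468, 469))
white (0.6334, -0.1175, 81.8, 20, 5, (382, 424))
white (0.5886, -0.1153, -88.8, 20, 4, (251, 425))
white (0.5486, -0.0893, 75.3, 78, 74, (107, 340))
white (0.5497, -0.0345, -13.0, 30, 15, (102, 174))
white (0.661, -0.0346, -43.9, 225, 100, (465, 151))
to [ 0.4633 -0.0955  0.026 ] shift [ 0.0893 -0.1491  0.0089] turn units 1.3 (+-22.5) z-axis yaw -92.1 tilt [ 0.004 -0.001 -1.   ] j6 -0.23 t 8.8
```

View pics/w4.png

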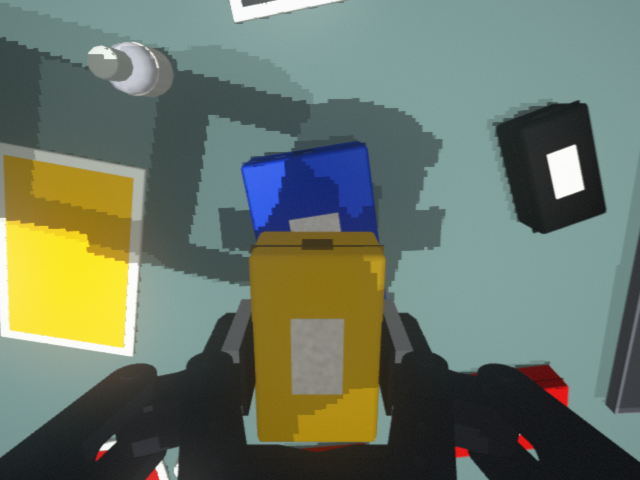

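Call:
{"op": "drive_tool", "data": {
  "plan": [
    [0,-0.015,0.001,0.2],
    [0,-0.04,0.002,0.4],
    [0,-0.07,0.004,0.7],
    [0,-0.1,0.006,1.0],
    [0,-0.13,0.008,1.2],
    [0.02,-0.145,0.009,1.3],
    [0.04,-0.149,0.009,1.3],
    [0.06,-0.149,0.009,1.3],
    [0.073,-0.149,0.009,1.3],
    [0.081,-0.149,0.009,1.3],
    [0.086,-0.149,0.009,1.3],
    [0.087,-0.149,0.009,1.3]
  ]
}}

```text
time: 10.0
tool_pos: [0.4618, -0.0951, 0.0263]
tool_rot: [-0.442, -0.551, -0.443, 0.552]
contact_force: [-0.1, -0.3, -0.4]
gripper_width: 0.479
```

Run:
```python
from h import *
go((0.463,-0.0955,0.0257),77.5)
```

```text
to [ 0.463  -0.0955  0.0257] shift [0.0006 0.0012 0.0001] turn units 0.0 (+-22.5) z-axis yaw -102.5 tilt [-0.001  0.    -1.   ] j6 -0.14 t 10.0
```

Call:
{"op": "drive_tool", "data": {
  "plan": [
    [0.0006,0.001,0,0],
    [0.001,0.001,0,0],
    [0.001,0.001,0,0]
  ]
}}

```text
time: 10.3
tool_pos: [0.4634, -0.0956, 0.0263]
tool_rot: [0.443, 0.552, 0.442, -0.551]
contact_force: [0.3, -0.6, -1.1]
gripper_width: 0.48
```

Call:
{"op": "drive_tool", "data": {
  "plan": [
    [0,0,0,0],
    [0,0,0,0],
    [0,0,0,0],
    [-0.005,0,0,0],
    [-0.02,0,0,0],
    [-0.06,0,0,0],
    [-0.1,0,0,0],
    [-0.14,0,0,0],
    [-0.16,0,0,0],
    [-0.16,0,0,0]
  ],
  "fingers": 0.0854
}}

```text
time: 11.3
tool_pos: [0.4651, -0.0962, 0.1906]
tool_rot: [0.445, 0.553, 0.44, -0.55]
contact_force: [0.0, -0.5, -0.1]
gripper_width: 0.995
```

Run:
```python
from h import *
go((0.6145,-0.12,0.2),97)
```

```text
to [ 0.6145 -0.12    0.2   ] shift [-0.0081  0.1511 -0.0091] turn units -2.44 (+-22.5) z-axis yaw -102.5 tilt [ 0.008 -0.003 -1.   ] j6 -0.14 t 11.3
```

Call:
{"op": "drive_tool", "data": {
  "plan": [
    [0,0.02,0,-0.4],
    [-0.002,0.05,-0.003,-0.9],
    [-0.005,0.085,-0.005,-1.5],
    [-0.008,0.12,-0.008,-2.0],
    [-0.008,0.151,-0.009,-2.44],
    [-0.008,0.151,-0.009,-2.44],
    [-0.008,0.151,-0.009,-2.44],
    [-0.008,0.151,-0.009,-2.44]
  ]
}}

```text
time: 12.1
tool_pos: [0.6109, -0.119, 0.1925]
tool_rot: [0.529, 0.468, 0.53, -0.469]
contact_force: [-0.2, 0.1, 0.5]
gripper_width: 0.996
```

Run:
```python
from h import *
im=viewer.grab_frame("wrist"); cv2.imwrite("pics/w5.png",im)
c=viewer.calibration("wrist")
for col,z in (("blue",.034),("white",.034),("yellow",.004)):
    for r in rects(c,mask(im,col),z,200): print(col,r)
go((0.6145,-0.0895,0.023),97)
```

```text
blue (0.6153, -0.0891, -83.0, 104, 63, (329, 176))
white (0.6177, -0.3111, 6.6, 19, 12, (298, 443))
white (0.854, -0.1698, -89.9, 146, 35, (614, 329))
white (0.4635, -0.0964, 76.2, 28, 17, (103, 165))
white (0.4952, -0.0423, -32.9, 66, 26, (152, 86))
white (0.5909, -0.1601, 7.0, 461, 355, (332, 218))
yellow (0.4632, -0.0969, 77.2, 112, 72, (123, 155))
to [ 0.6145 -0.0895  0.023 ] shift [ 0.17    0.0073 -0.0288] turn units -0.0 (+-22.5) z-axis yaw -83.0 tilt [-0.001  0.    -1.   ] j6 -0.43 t 12.15
```

View pics/w5.png

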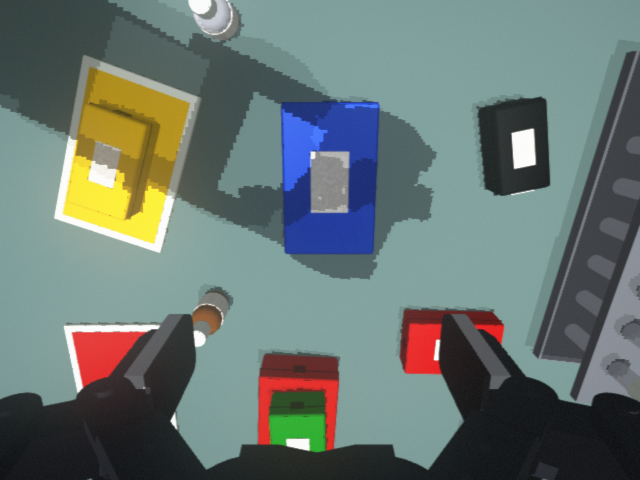

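Call:
{"op": "drive_tool", "data": {
  "plan": [
    [0.02,0.004,-0.015,0],
    [0.05,0.0075,-0.029,0],
    [0.085,0.0075,-0.029,0],
    [0.12,0.0075,-0.029,0],
    [0.145,0.0075,-0.029,0],
    [0.16,0.0075,-0.029,0],
    [0.167,0.0075,-0.029,0],
    [0.169,0.0075,-0.029,0],
    [0.17,0.0075,-0.029,0],
    [0.17,0.0075,-0.029,0]
  ]
}}

```text
time: 13.15
tool_pos: [0.6172, -0.0899, 0.0253]
tool_rot: [0.53, 0.469, 0.529, -0.468]
contact_force: [-0.0, -0.0, 1.0]
gripper_width: 1.0
```

Call:
{"op": "drive_tool", "data": {
  "plan": [
    [0,0,0,0],
    [0,0,0,0],
    [0,0,0,0],
    [0,0,0,0],
    [0,0,0,0]
  ],
  "fingers": 0.0
}}

```text
time: 13.65
tool_pos: [0.6171, -0.0899, 0.0251]
tool_rot: [0.53, 0.469, 0.529, -0.468]
contact_force: [-0.4, 0.1, 5.7]
gripper_width: 0.733
```

Call:
{"op": "drive_tool", "data": {
  "plan": [
    [-0.004,0,0,0],
    [-0.01,0,0,0],
    [-0.02,0,0,0],
    [-0.04,0,0,0],
    [-0.07,0,0,0],
    [-0.1,0,0,0],
    [-0.1,0,0,0]
  ]
}}

```text
time: 14.35
tool_pos: [0.6194, -0.0904, 0.1298]
tool_rot: [0.533, 0.47, 0.526, -0.467]
contact_force: [0.6, 0.3, -1.6]
gripper_width: 0.733
```

Run:
```python
from h import *
im=viewer.grab_frame("wrist"); cv2.imwrite("pics/w6.png",im)
c=viewer.calibration("wrist"); s=status.state(); print(s["gripper_width"],s["contact_force"],s["tool_pos"])
zt=s["tool_pos"][2]+.011
for col,z in (("blue",zt),("white",zt)):
    for r in rects(c,mask(im,col),z,300): print(col,r)
go((0.4499,0.305,0.028),101.2)
```

```text
0.737083347675777 [-0.43492986  0.69068315 -2.44363416] [ 0.61784407 -0.09006128  0.12680547]
blue (0.6165, -0.0805, -83.0, 96, 62, (316, 309))
white (0.6873, -0.1254, 6.6, 14, 8, (500, 470))
white (0.5624, -0.1391, -83.4, 10, 6, (141, 468))
white (0.5201, -0.1203, 48.2, 18, 8, (11, 411))
white (0.5475, -0.0843, 34.1, 86, 46, (102, 318))
white (0.5318, -0.0565, 77.2, 14, 9, (30, 227))
white (0.5507, -0.0315, -13.0, 28, 12, (108, 138))
white (0.567, -0.0041, 78.6, 12, 9, (160, 44))
white (0.6515, -0.0136, -41.1, 156, 86, (484, 140))
to [0.4499 0.305  0.028 ] shift [ 0.0972 -0.119  -0.4128] turn units -0.52 (+-22.5) z-axis yaw -83.0 tilt [ 0.006 -0.002 -1.   ] j6 -0.39 t 14.4
```

Call:
{"op": "drive_tool", "data": {
  "plan": [
    [0,-0.005,-0.02,0],
    [0,-0.015,-0.055,0],
    [0,-0.026,-0.095,0],
    [0,-0.038,-0.135,-0.1],
    [0,-0.05,-0.175,-0.2],
    [0,-0.062,-0.215,-0.3],
    [0,-0.074,-0.255,-0.4],
    [0,-0.085,-0.295,-0.5],
    [0,-0.096,-0.335,-0.52],
    [0,-0.108,-0.375,-0.52],
    [0,-0.116,-0.402,-0.52],
    [0,-0.119,-0.413,-0.52]
  ]
}}

```text
time: 15.6
tool_pos: [0.444, 0.3074, 0.121]
tool_rot: [0.546, 0.447, 0.548, -0.449]
contact_force: [0.8, 0.2, -3.7]
gripper_width: 0.733
```

Call:
{"op": "drive_tool", "data": {
  "plan": [
    [0.02,0,0,0],
    [0.05,0,0,0],
    [0.07,0,0,0],
    [0.08,0,0,0],
    [0.087,0,0,0],
    [0.09,0,0,0],
    [0.09,0,0,0]
  ]
}}

```text
time: 16.3
tool_pos: [0.4478, 0.3058, 0.034]
tool_rot: [0.546, 0.449, 0.546, -0.449]
contact_force: [-0.4, 0.4, -2.5]
gripper_width: 0.734
```

Run:
```python
from h import *
s=status.state(); print(s["tool_pos"],s["contact_force"])
go((0.4499,0.305,0.0292),101.2)
```

```text
[0.44780383 0.30577186 0.03395222] [-0.38977561  0.41765821 -2.45403764]
to [0.4499 0.305  0.0292] shift [0.0048 0.0019 0.0012] turn units -0.0 (+-22.5) z-axis yaw -78.8 tilt [ 0.  0. -1.] j6 0.27 t 16.3
```

Call:
{"op": "drive_tool", "data": {
  "plan": [
    [0.002,0.001,0.001,0],
    [0.004,0.002,0.001,0],
    [0.005,0.002,0.001,0],
    [0.005,0.002,0.001,0]
  ]
}}

```text
time: 16.7
tool_pos: [0.45, 0.3053, 0.0291]
tool_rot: [0.546, 0.449, 0.546, -0.449]
contact_force: [0.1, 0.5, -1.7]
gripper_width: 0.729
```

Call:
{"op": "drive_tool", "data": {
  "plan": [
    [0,0,0,0],
    [0,0,0,0],
    [0,0,0,0],
    [-0.005,0,0,0],
    [-0.02,0,0,0],
    [-0.06,0,0,0],
    [-0.1,0,0,0],
    [-0.14,0,0,0],
    [-0.16,0,0,0],
    [-0.17,0,0,0]
  ],
  "fingers": 0.0854
}}

```text
time: 17.7
tool_pos: [0.4511, 0.3059, 0.2035]
tool_rot: [0.547, 0.451, 0.545, -0.447]
contact_force: [0.7, -0.0, 0.2]
gripper_width: 1.002
```

Run:
```python
from h import *
# from the first wrist view: green lid at z .062
im=cv2.imread("pics/top0.png"); c=viewer.calibration("top")
print([r for r in rects(c,mask(im,"green"),.062,40)],[r for r in rects(c,mask(im,"white"),.062,10) if abs(r[5][0]-408)<6])
go((0.615,-0.32,0.2),87)
```

```text
[(0.6081, 0.2939, 73.9, 102, 63, (167, 228))] [(0.4629, -0.2839, -82.5, 120, 82, (404, 292)), (0.6168, -0.2915, -88.8, 27, 17, (408, 229))]
to [ 0.615 -0.32   0.2  ] shift [0.0026 0.0394 0.6458] turn units 1.77 (+-22.5) z-axis yaw -78.8 tilt [ 0.006  0.003 -1.   ] j6 0.26 t 17.7
```

Call:
{"op": "drive_tool", "data": {
  "plan": [
    [0,0.002,0.03,0],
    [0,0.005,0.075,0.2],
    [0,0.008,0.12,0.4],
    [0,0.01,0.168,0.6],
    [0,0.013,0.216,0.8],
    [0,0.016,0.264,1.0],
    [0,0.019,0.312,1.2],
    [0,0.022,0.36,1.4],
    [0,0.025,0.408,1.6],
    [0,0.028,0.456,1.77],
    [0,0.031,0.504,1.77],
    [0,0.034,0.552,1.77]
  ]
}}

```text
time: 18.9
tool_pos: [0.5897, -0.2315, 0.1981]
tool_rot: [-0.486, -0.513, -0.487, 0.513]
contact_force: [0.4, -0.6, -0.5]
gripper_width: 1.001
```

Run:
```python
from h import *
go((0.615,-0.33,0.2),91)
```

```text
to [ 0.615 -0.33   0.2  ] shift [-0.002   0.0305  0.097 ] turn units -0.5 (+-22.5) z-axis yaw -93.0 tilt [-0.001  0.001 -1.   ] j6 -0.44 t 18.9
```

Call:
{"op": "drive_tool", "data": {
  "plan": [
    [0,0.01,0.04,-0.2],
    [0,0.022,0.07,-0.4],
    [0,0.03,0.09,-0.5],
    [0,0.03,0.096,-0.5],
    [0,0.03,0.096,-0.5],
    [0,0.03,0.096,-0.5]
  ]
}}

```text
time: 19.5
tool_pos: [0.6146, -0.3261, 0.1983]
tool_rot: [0.504, 0.495, 0.505, -0.495]
contact_force: [0.0, 0.4, 0.3]
gripper_width: 0.998
```

Run:
```python
from h import *
im=viewer.grab_frame("wrist"); cv2.imwrite("pics/w7.png",im)
c=viewer.calibration("wrist")
for col,z in (("green",.062),("white",.062),("red",.034),("red",.004)):
    for r in rects(c,mask(im,col),z,200): print(col,r)
go((0.6165,-0.2915,0.054),91)
```

```text
green (0.6175, -0.2918, -81.7, 69, 41, (322, 174))
white (0.5445, -0.4669, -50.1, 58, 29, (217, 407))
white (0.6405, -0.4372, 31.2, 26, 16, (349, 378))
white (0.4428, -0.4465, 69.2, 49, 38, (73, 376))
white (0.8103, -0.3774, 81.4, 155, 48, (596, 303))
white (0.4884, -0.2884, -82.6, 102, 69, (105, 182))
white (0.717, -0.2164, 5.8, 26, 16, (498, 51))
red (0.6435, -0.4546, 31.1, 74, 47, (350, 376))
red (0.6153, -0.298, -86.0, 103, 63, (318, 176))
red (0.4748, -0.2922, -82.5, 101, 65, (114, 164))
red (0.7269, -0.2131, 5.8, 73, 44, (497, 50))
red (0.6467, -0.4757, 31.1, 81, 51, (350, 376))
red (0.6155, -0.3029, -86.0, 114, 70, (318, 176))
red (0.4605, -0.2965, -82.5, 112, 71, (114, 164))
red (0.7386, -0.2093, 5.8, 81, 49, (497, 50))
to [ 0.6165 -0.2915  0.054 ] shift [ 0.1445  0.0026 -0.0342] turn units 0.01 (+-22.5) z-axis yaw -88.9 tilt [-0.001  0.001 -1.   ] j6 -0.61 t 19.55
```

View pics/w7.png

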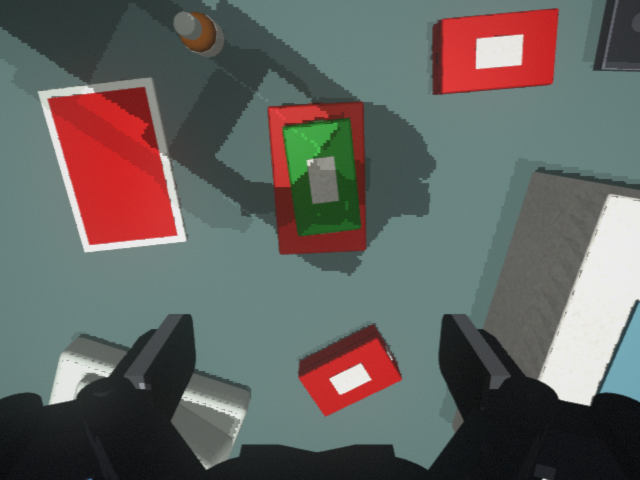

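Call:
{"op": "drive_tool", "data": {
  "plan": [
    [0.02,0.002,-0.02,-0.4],
    [0.045,0.0036,-0.034,-0.9],
    [0.08,0.0036,-0.034,-0.9],
    [0.11,0.0036,-0.034,-0.9],
    [0.13,0.0036,-0.034,-0.9],
    [0.139,0.0036,-0.034,-0.9],
    [0.143,0.0036,-0.034,-0.9],
    [0.1445,0.0036,-0.034,-0.9],
    [0.1445,0.0036,-0.034,-0.9],
    [0.1445,0.0036,-0.034,-0.9]
  ],
  "fingers": 0.06
}}

```text
time: 20.55
tool_pos: [0.6188, -0.2936, 0.0559]
tool_rot: [0.535, 0.463, 0.534, -0.463]
contact_force: [-0.2, 0.0, 0.9]
gripper_width: 0.701
```

Call:
{"op": "drive_tool", "data": {
  "plan": [
    [0,0,0,0],
    [0,0,0,0],
    [0,0,0,0],
    [0,0,0,0],
    [0,0,0,0],
    [0,0,0,0]
  ],
  "fingers": 0.0
}}

```text
time: 21.15
tool_pos: [0.6187, -0.2937, 0.0555]
tool_rot: [0.535, 0.463, 0.534, -0.463]
contact_force: [-0.0, -0.2, 5.7]
gripper_width: 0.479
```

Call:
{"op": "drive_tool", "data": {
  "plan": [
    [-0.004,0,0,0],
    [-0.01,0,0,0],
    [-0.02,0,0,0],
    [-0.04,0,0,0],
    [-0.07,0,0,0],
    [-0.1,0,0,0],
    [-0.1,0,0,0],
    [-0.1,0,0,0]
  ]
}}

```text
time: 21.95
tool_pos: [0.6183, -0.2933, 0.1554]
tool_rot: [0.535, 0.463, 0.534, -0.463]
contact_force: [0.4, 0.1, -2.1]
gripper_width: 0.48
```

Run:
```python
from h import *
im=viewer.grab_frame("wrist"); cv2.imwrite("pics/w8.png",im)
c=viewer.calibration("wrist"); s=status.state(); print(s["gripper_width"],s["contact_force"],s["tool_pos"])
zt=s["tool_pos"][2]+.007
for col,z in (("green",zt),("red",.034),("white",zt)):
    for r in rects(c,mask(im,col),z,300): print(col,r)
go((0.6128,0.3115,0.026),73.9)
```

```text
0.47222269151739193 [-0.78236067 -0.29037435 -1.42411049] [ 0.61747066 -0.29283711  0.15348459]
green (0.6168, -0.2895, -81.8, 71, 41, (317, 336))
green (0.6143, -0.2515, 8.2, 30, 3, (332, 231))
red (0.6215, -0.4465, 8.2, 42, 9, (288, 440))
red (0.6112, -0.2647, 4.0, 63, 44, (313, 187))
red (0.4758, -0.2867, -82.5, 99, 63, (81, 190))
red (0.7208, -0.2116, 5.7, 76, 43, (521, 127))
white (0.6227, -0.3297, 30.5, 13, 6, (320, 444))
white (0.5164, -0.3327, 46.2, 31, 18, (17, 418))
white (0.7141, -0.2919, -69.1, 54, 22, (615, 386))
white (0.6637, -0.2147, 5.8, 14, 9, (524, 128))
white (0.6681, -0.2458, 44.1, 80, 63, (509, 236))
white (0.5561, -0.2721, 85.6, 103, 75, (98, 248))
white (0.5682, -0.2104, -72.6, 6, 6, (176, 58))
white (0.6354, -0.2019, -19.8, 80, 37, (420, 53))
to [0.6128 0.3115 0.026 ] shift [ 0.1279  0.0818 -0.5987] turn units 3.04 (+-22.5) z-axis yaw -81.8 tilt [-0.001  0.001 -1.   ] j6 -0.7 t 22.0
```

View pics/w8.png

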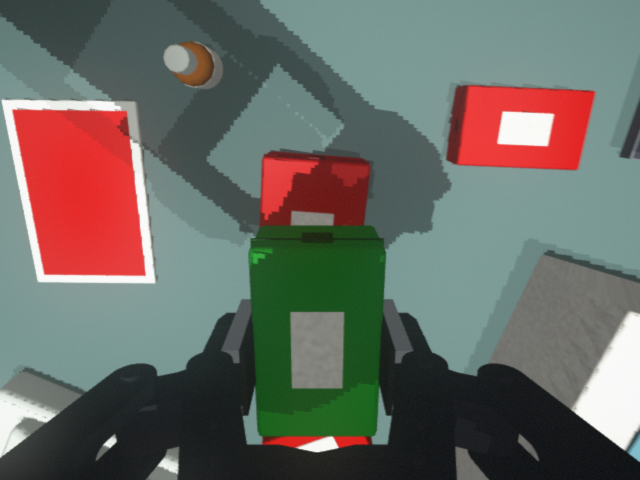

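Call:
{"op": "drive_tool", "data": {
  "plan": [
    [0,0.003,-0.02,0.1],
    [0,0.008,-0.06,0.3],
    [0,0.014,-0.105,0.5],
    [0,0.02,-0.15,0.8],
    [0,0.026,-0.195,1.1],
    [0,0.033,-0.24,1.4],
    [0,0.039,-0.285,1.7],
    [0,0.045,-0.33,2.0],
    [0,0.051,-0.375,2.3],
    [0,0.057,-0.42,2.6],
    [0,0.063,-0.465,2.9],
    [0,0.069,-0.505,3.04]
  ]
}}

```text
time: 23.2
tool_pos: [0.6123, 0.2184, 0.1515]
tool_rot: [-0.424, -0.564, -0.426, 0.567]
contact_force: [0.4, -0.4, -0.9]
gripper_width: 0.482
```

Call:
{"op": "drive_tool", "data": {
  "plan": [
    [0,0,0,0]
  ]
}}

```text
time: 23.3
tool_pos: [0.6121, 0.2209, 0.1517]
tool_rot: [-0.425, -0.563, -0.428, 0.565]
contact_force: [-1.2, -0.5, -1.4]
gripper_width: 0.479
```

Run:
```python
from h import *
im=viewer.grab_frame("wrist"); cv2.imwrite("pics/w9.png",im); c=viewer.calibration("wrist")
print([r for r in rects(c,mask(im,"green"),.004,300)])
go((0.6128,0.3115,0.0263),73.9)
```

```text
[(0.5879, 0.1352, 74.1, 174, 95, (317, 331)), (0.6127, 0.3053, 74.0, 105, 70, (275, 87))]
to [0.6128 0.3115 0.0263] shift [ 0.1252 -0.0246 -0.0898] turn units 0.03 (+-22.5) z-axis yaw -105.9 tilt [-0.004 -0.001 -1.   ] j6 0.51 t 23.35
```

Call:
{"op": "drive_tool", "data": {
  "plan": [
    [0,-0.012,-0.04,0],
    [0.01,-0.022,-0.075,0],
    [0.035,-0.0246,-0.09,0],
    [0.06,-0.0246,-0.09,0],
    [0.085,-0.0246,-0.09,0],
    [0.1,-0.0246,-0.09,0],
    [0.11,-0.0246,-0.09,0],
    [0.117,-0.0246,-0.09,0],
    [0.12,-0.0246,-0.09,0],
    [0.12,-0.0246,-0.09,0]
  ]
}}

```text
time: 24.35
tool_pos: [0.6158, 0.3098, 0.0347]
tool_rot: [0.425, 0.565, 0.425, -0.565]
contact_force: [0.3, 0.3, -1.3]
gripper_width: 0.477
```

Run:
```python
from h import *
go((0.6128,0.3115,0.0257),73.9)
```

```text
to [0.6128 0.3115 0.0257] shift [ 0.009  -0.0034 -0.0008] turn units -0.0 (+-22.5) z-axis yaw -106.1 tilt [ 0.001  0.    -1.   ] j6 0.64 t 24.35
```

Call:
{"op": "drive_tool", "data": {
  "plan": [
    [0.003,-0.0034,-0.001,0],
    [0.006,-0.0034,-0.001,0],
    [0.008,-0.0034,-0.001,0],
    [0.009,-0.0034,-0.001,0],
    [0.009,-0.0034,-0.001,0],
    [0.009,-0.0034,-0.001,0]
  ]
}}

```text
time: 24.95
tool_pos: [0.6126, 0.3119, 0.0255]
tool_rot: [0.425, 0.565, 0.425, -0.565]
contact_force: [-1.1, 0.1, 1.2]
gripper_width: 0.477
```

Call:
{"op": "drive_tool", "data": {
  "plan": [
    [0,0,0,0],
    [0,0,0,0],
    [0,0,0,0],
    [-0.005,0,0,0],
    [-0.02,0,0,0],
    [-0.06,0,0,0],
    [-0.1,0,0,0],
    [-0.14,0,0,0],
    [-0.16,0,0,0],
    [-0.17,0,0,0]
  ],
  "fingers": 0.0854
}}

```text
time: 25.95
tool_pos: [0.614, 0.3124, 0.2007]
tool_rot: [0.426, 0.568, 0.424, -0.563]
contact_force: [0.1, -0.3, 0.1]
gripper_width: 0.996
```

Run:
```python
from h import *
im=viewer.grab_frame("top"); cv2.imwrite("pics/top1.png",im); c=viewer.calibration("top")
for z in (.026,.032,.038): print(z,[r for r in rects(c,mask(im,"white"),z,10) if 100<r[5][0]<440 and 180<r[5][1]<310 and r[3]<40])
go((0.615,-0.325,0.2),94)
```

```text
0.026 [(0.4472, 0.3197, 10.5, 26, 22, (159, 294)), (0.531, 0.0049, 1.0, 22, 22, (287, 262)), (0.5399, -0.207, 0.7, 18, 10, (372, 261)), (0.5398, 0.2042, -88.9, 12, 12, (207, 257)), (0.6109, 0.3078, -16.2, 14, 9, (166, 228)), (0.7302, -0.2109, 1.3, 28, 18, (374, 185))]
0.032 [(0.4476, 0.3178, 10.5, 26, 22, (159, 294)), (0.5309, 0.0046, 1.0, 22, 22, (287, 262)), (0.5398, -0.2063, 0.7, 18, 10, (372, 261)), (0.5396, 0.2028, -88.9, 12, 12, (207, 257)), (0.6104, 0.306, -16.2, 14, 9, (166, 228)), (0.7292, -0.2102, 1.3, 28, 18, (374, 185))]
0.038 [(0.4479, 0.3159, 10.5, 26, 22, (159, 294)), (0.5308, 0.0043, 1.0, 22, 22, (287, 262)), (0.5396, -0.2055, 0.7, 17, 10, (372, 261)), (0.5395, 0.2015, -88.9, 12, 12, (207, 257)), (0.6099, 0.3042, -16.2, 14, 9, (166, 228)), (0.7281, -0.2094, 1.3, 28, 18, (374, 185))]
to [ 0.615 -0.325  0.2  ] shift [-0.001   0.1777  0.6121] turn units -2.51 (+-22.5) z-axis yaw -106.1 tilt [ 0.007  0.003 -1.   ] j6 0.64 t 26.0
```

Call:
{"op": "drive_tool", "data": {
  "plan": [
    [0,0.008,0.03,-0.1],
    [0,0.021,0.075,-0.3],
    [0,0.034,0.12,-0.5],
    [0,0.047,0.165,-0.7],
    [0,0.06,0.21,-0.9],
    [0,0.073,0.255,-1.1],
    [0,0.086,0.3,-1.3],
    [0,0.1,0.345,-1.5],
    [0,0.113,0.39,-1.7],
    [0,0.126,0.435,-1.9],
    [0,0.139,0.48,-2.2],
    [0,0.152,0.525,-2.5]
  ]
}}

```text
time: 27.2
tool_pos: [0.6117, -0.2363, 0.1934]
tool_rot: [0.516, 0.482, 0.518, -0.483]
contact_force: [0.5, 0.1, 0.9]
gripper_width: 1.001
```

Run:
```python
from h import *
go((0.615,-0.325,0.2),94)
```

```text
to [ 0.615 -0.325  0.2  ] shift [-0.0067 -0.0029  0.0887] turn units -0.0 (+-22.5) z-axis yaw -86.0 tilt [-0.002  0.001 -1.   ] j6 -0.55 t 27.2
```

Call:
{"op": "drive_tool", "data": {
  "plan": [
    [0,0,0.03,0],
    [0,-0.002,0.06,0],
    [0,-0.003,0.08,0],
    [0,-0.003,0.085,0],
    [0,-0.003,0.085,0],
    [0,-0.003,0.085,0]
  ]
}}

```text
time: 27.8
tool_pos: [0.6157, -0.3185, 0.1948]
tool_rot: [0.517, 0.483, 0.517, -0.482]
contact_force: [0.0, -0.8, 0.4]
gripper_width: 0.998
```

Run:
```python
from h import *
im=viewer.grab_frame("wrist"); cv2.imwrite("pics/w10.png",im); c=viewer.calibration("wrist")
for z in (.034,.004): print([r for r in rects(c,mask(im,"red"),z,300)])
print([r for r in rects(c,mask(im,"white"),.034,300) if r[3]<40])
go((0.615,-0.298,0.024),94)
```

```text
[(0.6432, -0.4546, 31.4, 73, 47, (340, 387)), (0.6153, -0.298, -86.0, 103, 63, (318, 187)), (0.4747, -0.2915, -82.7, 101, 65, (112, 164)), (0.7264, -0.213, 5.7, 74, 44, (502, 72))]
[(0.6466, -0.4767, 31.4, 81, 52, (340, 387)), (0.6158, -0.3038, -86.0, 113, 70, (318, 187)), (0.4605, -0.2966, -82.7, 112, 71, (112, 164)), (0.7385, -0.2098, 5.7, 82, 49, (502, 72))]
[(0.6434, -0.4569, 31.0, 29, 18, (339, 390)), (0.7279, -0.2127, 5.8, 29, 18, (504, 73))]
to [ 0.615 -0.298  0.024] shift [ 0.171   0.0006 -0.0202] turn units -0.0 (+-22.5) z-axis yaw -86.0 tilt [-0.     0.001 -1.   ] j6 -0.65 t 27.85
```

View pics/w10.png

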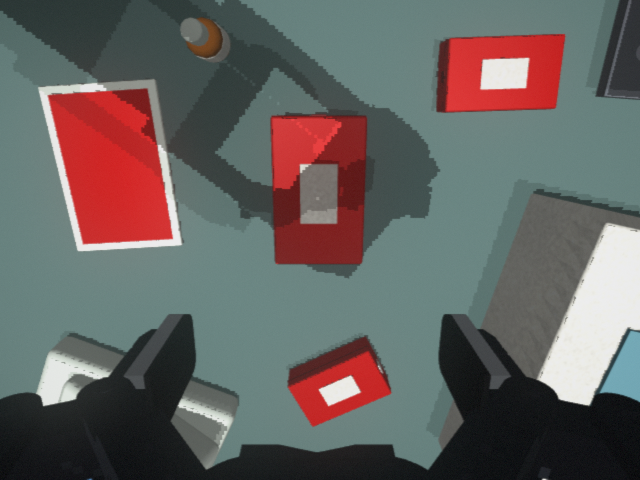

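Call:
{"op": "drive_tool", "data": {
  "plan": [
    [0.02,0,-0.012,0],
    [0.05,0,-0.02,0],
    [0.085,0,-0.02,0],
    [0.12,0,-0.02,0],
    [0.145,0,-0.02,0],
    [0.16,0,-0.02,0],
    [0.167,0,-0.02,0],
    [0.17,0,-0.02,0],
    [0.17,0,-0.02,0],
    [0.17,0,-0.02,0]
  ]
}}

```text
time: 28.85
tool_pos: [0.6153, -0.3005, 0.027]
tool_rot: [0.518, 0.483, 0.516, -0.483]
contact_force: [0.3, 0.1, 0.4]
gripper_width: 1.003
```

Call:
{"op": "drive_tool", "data": {
  "plan": [
    [0,0,0,0],
    [0,0,0,0],
    [0,0,0,0],
    [0,0,0,0],
    [0,0,0,0]
  ],
  "fingers": 0.0
}}

```text
time: 29.35
tool_pos: [0.6152, -0.3005, 0.0269]
tool_rot: [0.518, 0.483, 0.516, -0.483]
contact_force: [-0.1, -0.3, 4.9]
gripper_width: 0.735
```

Call:
{"op": "drive_tool", "data": {
  "plan": [
    [-0.004,0,0,0],
    [-0.01,0,0,0],
    [-0.02,0,0,0],
    [-0.04,0,0,0],
    [-0.07,0,0,0],
    [-0.07,0,0,0],
    [-0.07,0,0,0]
  ]
}}

```text
time: 30.05
tool_pos: [0.6147, -0.3001, 0.0959]
tool_rot: [0.517, 0.483, 0.516, -0.483]
contact_force: [0.0, -0.4, -2.2]
gripper_width: 0.728
```

Run:
```python
from h import *
go((0.4605,-0.2962,0.0295),97.4)
```

```text
to [ 0.4605 -0.2962  0.0295] shift [ 0.0662 -0.1536 -0.0145] turn units -0.44 (+-22.5) z-axis yaw -86.1 tilt [ 0.001 -0.001 -1.   ] j6 -0.63 t 30.05
```

Call:
{"op": "drive_tool", "data": {
  "plan": [
    [0,-0.015,-0.001,0],
    [0,-0.045,-0.003,-0.1],
    [0,-0.08,-0.006,-0.2],
    [0,-0.115,-0.009,-0.3],
    [0,-0.14,-0.012,-0.44],
    [0.01,-0.1536,-0.012,-0.44],
    [0.03,-0.1536,-0.012,-0.44],
    [0.045,-0.1536,-0.012,-0.44],
    [0.053,-0.1536,-0.012,-0.44],
    [0.057,-0.1536,-0.012,-0.44],
    [0.06,-0.1536,-0.012,-0.44],
    [0.06,-0.1536,-0.012,-0.44]
  ]
}}

```text
time: 31.25
tool_pos: [0.4605, -0.2984, 0.0352]
tool_rot: [0.531, 0.467, 0.531, -0.467]
contact_force: [0.5, 0.6, -1.4]
gripper_width: 0.735
```

Run:
```python
from h import *
go((0.4605,-0.2985,0.0309),97.4)
```

```text
to [ 0.4605 -0.2985  0.0309] shift [ 0.0043 -0.      0.0001] turn units 0.0 (+-22.5) z-axis yaw -82.6 tilt [-0. -0. -1.] j6 -0.84 t 31.25
```

Call:
{"op": "drive_tool", "data": {
  "plan": [
    [0.002,0,0,0],
    [0.004,0,0,0],
    [0.0045,0,0,0],
    [0.0045,0,0,0]
  ]
}}

```text
time: 31.65
tool_pos: [0.4603, -0.2984, 0.0309]
tool_rot: [0.531, 0.467, 0.531, -0.467]
contact_force: [0.3, -0.2, -1.3]
gripper_width: 0.733
```

Call:
{"op": "drive_tool", "data": {
  "plan": [
    [0,0,0,0],
    [0,0,0,0],
    [0,0,0,0],
    [-0.005,0,0,0],
    [-0.02,0,0,0],
    [-0.06,0,0,0],
    [-0.1,0,0,0],
    [-0.14,0,0,0],
    [-0.18,0,0.03,0],
    [-0.2,-0.02,0.07,0],
    [-0.2,-0.04,0.11,0],
    [-0.2,-0.06,0.15,0]
  ],
  "fingers": 0.0854
}}

```text
time: 32.85
tool_pos: [0.4201, -0.4568, 0.2344]
tool_rot: [0.533, 0.466, 0.53, -0.467]
contact_force: [0.1, -0.5, -1.1]
gripper_width: 1.001
```

Call:
{"op": "drive_tool", "data": {
  "plan": [
    [0,-0.02,0.04,0],
    [0,-0.04,0.08,0],
    [0,-0.06,0.12,0],
    [0,-0.06,0.12,0],
    [0,-0.06,0.12,0]
  ]
}}

```text
time: 33.35
tool_pos: [0.3755, -0.5822, 0.2316]
tool_rot: [0.531, 0.467, 0.531, -0.467]
contact_force: [-0.3, 0.2, -0.3]
gripper_width: 0.997
```

Run:
```python
from h import *
im=viewer.grab_frame("top"); cv2.imwrite("pics/top2.png",im); c=viewer.calibration("top")
cv2.imwrite("pics/top2c.png",cv2.resize(im[200:320,130:440],None,fx=2.5,fy=2.5,interpolation=cv2.INTER_CUBIC))
s=status.state(); print(s["tool_pos"],s["gripper_width"],s["time"])
P=dict(black=(.608,.0962,.026),yellow=(.463,-.0957,.032),green=(.6128,.3115,.032),red=(.4605,-.2962,.038),blue=(.4499,.305,.038))
m=mask(im,"white")
for k,p in P.items():
    u,v=pix(c,p)[0]
    for r in rects(c,m,p[2],10):
        if np.hypot(r[5][0]-u,r[5][1]-v)<9 and r[3]<45: print(k,"label",r,"err mm",round(1000*np.hypot(r[0]-p[0],r[1]-p[1]),1))
```

```text
[ 0.37612833 -0.58134428  0.23159597] 0.9989037339443604 33.4
blue label (0.4497, 0.3064, -78.6, 41, 26, (163, 293)) err mm 1.4
```

View pics/top2c.png

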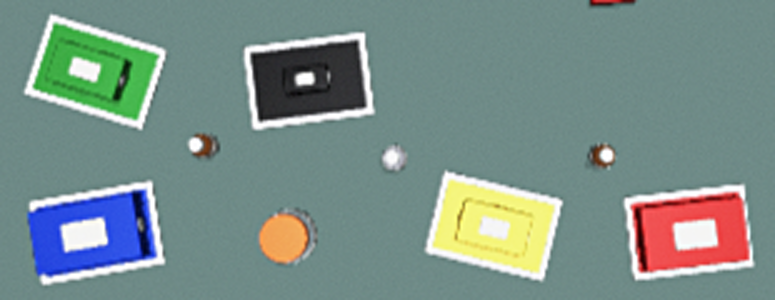

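All five cases look centred and aligned on their plates. The label check missed four of them because those labels lie inside the white border contours, so I'll rerun it with connected components.

Run:
```python
from h import *
im=cv2.imread("pics/top2.png"); c=viewer.calibration("top")
P=dict(black=(.608,.0962,.026,98.3),yellow=(.463,-.0957,.032,77.4),green=(.6128,.3115,.032,73.9),red=(.4605,-.2962,.038,97.4),blue=(.4499,.305,.038,101.2))
n,L,st,ce=cv2.connectedComponentsWithStats(mask(im,"white"))
for k,p in P.items():
    u=pix(c,p[:3])[0]; i=1+np.argmin(np.hypot(*(ce[1:]-u).T)+1e3*(st[1:,4]>300)+1e3*(st[1:,4]<8))
    w=ray(c,ce[i],p[2])[0]; r=rects(c,(L==i).astype(np.uint8),p[2],5)
    print(k,"err mm",np.round(1000*(w[:2]-p[:2]),1),"label yaw",r[0][2]%180,r[0][3:5],"plate",p[3])
```

```text
black err mm [0.  0.4] label yaw 91.2 (18, 10) plate 98.3
yellow err mm [-0.2  0.1] label yaw 77.0 (28, 18) plate 77.4
green err mm [-0.4  1.9] label yaw 75.1 (28, 19) plate 73.9
red err mm [-0.9  0.7] label yaw 97.2 (41, 26) plate 97.4
blue err mm [-0.2  1.1] label yaw 101.4 (41, 26) plate 101.2
```

```bash
python3 -c "
from plant import manip; print(manip.job_done())"
```

```text
the job is handed in; nothing more can be done
None
```

I took both stacks apart from the top (black, yellow, blue, then green, red) and set each case on the plate of its own colour. Each one was lowered in steps of a few millimetres, and I handed the job in just after 33 s. No verdict is reported.

In the last top view:
- **Position:** all five label centres were within about 2 mm of their plate centres.
- **Angle:** yellow, green, red and blue were within about 1.5° of the plate's long side. Black read 7° off, still inside the 12.6° limit, but its label is only a few pixels wide, so that reading is coarse. The arm was in line with the plate when it released the case, and the picture shows it lined up.
- **Arm:** it was clear of everything and the gripper was open.

**What disagreed:**
- My first automatic label check found only the blue label, because the plate borders hid the others. A second method on the same picture found all five.
- One hover move went sideways the wrong way. It touched nothing, and I corrected it before the next grasp.

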